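# Slide the clipboard out over the crate edge

### The job

The clipboard lies flat on the upturned orange crate, too thin and wide to be picked up. With your fingertips, slide it towards the long edge of the crate that its steel clip points to, until the clip end sticks out 5 cm past that edge, square enough that both corners are right to within 1 cm, so that the watchman can later take it by the clip; then leave it lying flat there. Push it gently and never pinch or lift it, and leave the tin, the tumbler and the torch where they are.

Things in the scene. Friction and masses are not known exactly. Their poses are not given: they have to be found in the camera images.
- crate: orange plastic bottle crate upside down on the table, fixed, 310 x 460 x 130 mm (own x, y, z); its closed flat base is on top, 130 mm above the table. Origin: centre of its footprint, on the table. Its straight long edge towards its own +x (the side away from the robot) is the edge to overhang.
- crate_edge (a point): middle of that long edge, on the crate's top surface; axes as the crate's: x points square out over the edge, y along the edge, z up
- clipboard: loose A5 clipboard, brown hardboard, 230 x 160 x 4 mm (own x, y, z), 0.14 to 0.28 kg, lying flat on the crate up to 0.22 rad askew. Origin: centre of its underside; x points to the clip end, z up; it balances 23 mm from the origin towards the clip. Rigid steel clip 110 mm wide (y), x = +78 to +113 mm, 15 mm high above the board; in its middle 50 mm the thumb lever rises to 25 mm.
- clip_jaw (a point): middle of the clip's upright flat face that looks towards the paper (the clipboard's -x): 110 mm wide, from the board's upper face to 15 mm above it. The point lies 7 mm above the board's upper face, 37 mm short of the clip end. A fingertip set down over the paper can push this face towards +x. Axes as the clipboard's.
- clip_end_left (a point): corner of the board at its clip end, left (+y) side, on the underside
- clip_end_right (a point): corner of the board at its clip end, right (-y) side, on the underside
- tin: round aluminium tin with pressed lid, 75 mm across, 62 mm high, standing on the crate beside the clipboard; origin: centre of its underside. Leave alone.
- tumbler: green glass tumbler, 68 mm across the rim, 85 mm high, standing on the crate beside the clipboard; origin: centre of its underside. Leave alone.
- torch: white plastic torch lying on the crate beside the clipboard, 130 mm long (own x), 47 mm wide, 47 mm high at the head; origin: under its middle. Leave alone.

How it is judged (in metres and radians):
At the end, for the whole second after the job is handed in: Both corners of the clipboard's clip end stand 40 to 60 mm past the crate's edge; the clipboard lies flat on the crate, at rest; tin, tumbler and torch are within 15 mm of where they stood (x of clip_end_left in the frame of crate_edge between 0.04 and 0.06 m and x of clip_end_right in the frame of crate_edge between 0.04 and 0.06 m and height (world z) of clipboard between 0.127 and 0.133 m and angle between clipboard's own z axis and vertical below 0.04 rad and linear speed of clipboard below 0.01 m/s and distance of each of tin, tumbler, torch from where it was at the start of the episode below 0.015 m); the robot touches nothing.
It fails at once if the clipboard was lifted more than 10 mm off the crate, or fell from it (height (world z) of clipboard above 0.14 m or height (world z) of clipboard below 0.12 m).
It fails at once if the clipboard was tipped up by more than 9 degrees (angle between clipboard's own z axis and vertical above 0.15 rad).
It fails at once if the clipboard was pinched or pushed roughly (over 30 N from the fingers) (contact force between the fingers and clipboard above 30 N).
It fails at once if the tin, tumbler or torch was shifted by more than 15 mm, knocked over or lifted (distance of any of tin, tumbler, torch from where it was at the start of the episode above 0.015 m or angle between any of tin, tumbler, torch's own z axis and vertical above 0.3 rad).
It also fails if it takes over 38 s, if anything falls off the work surface, if the arm or the gripper's body presses on something with over 40 N, if the wrist force passes 120 N, or if a joint passes its speed limit or range.

### The arm

A 6-joint arm with a two-finger parallel gripper is mounted at the origin on the work surface. World frame = base frame: x ahead of the robot, y to its left, z up, the work surface at z = 0. Lengths are in m, angles in degrees, forces in N, time in s.
With the tool pointing down it reaches from about 0.25 to 0.725 m from the base axis. Payload 9.7 kg.
Tool frame: the origin (TCP) lies midway between the tips of the shut fingers; the grasp point (between the pads) lies bot.hold_point_z behind it (bot.hold_point_z is the distance from the TCP to the grasp point, in m); z points along the fingers, y is the line along which they close (so a half turn about z gives the same grasp; the last joint's range is limited). The gripper opens to 85 mm and grips with 20 to 120 N. Pads are 22 mm wide; open, the fingers measure 114 mm over their backs; the gripper's body (76 mm by 85 mm) begins 54 mm behind the grasp point. The pads swing forward as they close: fully open they stand 13 mm farther back than shut.
Start: joints at [74.255, 4.979, 10.078, 95.1, 0, 90], TCP at [0.149, 0.529, 0.203] pointing down, gripper open.
Joint ranges: [-179.16, 179.16], [-48.56, 103.87], [-65.8, 70.77], [-126.05, 130.52], [-82.76, 87.17], [-180, 180]. Speed limits (degrees/s): [127.2, 127.2, 147.25, 180, 180, 180].

### API

Orientations are given as [roll, pitch, yaw] about the fixed x, y, z axes, in that order (R = Rz(yaw) Ry(pitch) Rx(roll)).
In Python, from workcell import bot, camera, camera_model, ticket gives the robot as it stands.
- The arm moves only by the tool send_rows, never from a script. Its argument "targets" is text: rows parted by semicolons, each of 5 numbers parted by spaces: the shift along the tool's x, y, z in mm, then the turn about the tool's z in degrees, then the closure in counts, from 0 (fully open) to 255 (shut). A call has 1 to 20 rows; each row is the pose to reach, as a shift and turn from the pose commanded when the call began, along the tool's axes at that moment; what a row does not reach only later rows make up. A row lasts 1/8 s, in which the tool goes at most 62.5 mm and 10.7 degrees, less where a joint would pass 70% of its speed; a pose out of reach is approached as far as the arm can. A call with a gripper value outside its range is refused whole. The fingers move at their own pace and stop on an object; "newtons" is the grip in N (left out, the last holds). Time passes only in rows, so rows that repeat a pose let the fingers close. It gives the time, the measured TCP pose, the force, the opening and the grip force at its end, in the units of the state.
- bot.get_obs(): the state, without advancing time (a new reading comes with each control period).
- camera(name): name is "scene" or "top"; returns the picture (400x640x3 uint8, blue, green, red); there is no depth.
- camera_model(name): a dict with "K" (3x3 intrinsics, pixels), "dist_coeffs" ([k1, k2, p1, p2, k3] as OpenCV has them; the pictures are not rectified), "pose" (4x4, takes a point from camera to world coordinates). Camera axes: x right, y down, z forward; pixel columns grow to the right and rows downward; lengths in m; the calibration is good to about 2 mm. A picture is of the moment at which its call begins. camera_model takes no time and is no camera call.
- ticket.job_done(): hands the job in; it is judged then, once.
The state is a dict: "time": time; "q": joint angles; "qd": joint speeds; "joint_efforts": joint torques, N m; "ee_pos": TCP position; "tcp_rot": TCP orientation; "wrist_force": force on the tool from outside, world axes, zero at the start; "torque": the same for the moment, N m; "opening": finger opening in m; "grasp_force": force on a finger pad.
Only numpy, scipy, OpenCV 4.12 (cv2) and the standard library are available. Lean on these libraries where they do the work, as an engineer would, in place of code of your own. Each camera call takes 0.05 s, during which the arm holds its last target. There are 200 camera calls.

## Working session

There is one attempt and no reset: what is moved stays moved. The work goes in short steps, Python scripts to look and compute and a tool call to move; the robot and the scene stay as the last step left them, time stands still between calls to the robot, and variables do not carry over. Pictures are saved under pics/ and viewed, at most 10 in all, crops included, and the job is handed in when it is done.

Besides the shell and the picture viewer there is one more tool, called after "Request:" as name(argument=value, ...) on one line, values as JSON. send_rows: Moves the arm, as the interface text tells. Its arguments: {"type":"object","properties":{"targets":{"type":"string"},"newtons":{"type":"number"}},"required":["targets"]}

```bash
mkdir -p pics
python3 - <<'E'
from workcell import bot,camera,camera_model
import cv2,numpy as np
o=bot.get_obs();print(o['time'],o['ee_pos'],o['tcp_rot'],bot.hold_point_z)
for n in('scene','top'):
    cv2.imwrite(f'pics/{n}0.png',camera(n));m=camera_model(n);print(n,np.round(m['K'],1).tolist(),m['dist_coeffs'],np.round(m['pose'],3).tolist())
E
```

```text
0.0 [0.1491551  0.52913801 0.2027949 ] [-1.79928027e+02 -3.25835585e-03  1.64256553e+02] 0.0187
scene [[448.5, 0.0, 319.8], [0.0, 448.5, 203.8], [0.0, 0.0, 1.0]] [-0.07096166  0.          0.          0.          0.        ] [[-0.341, 0.541, -0.769, 1.117], [0.94, 0.21, -0.269, 0.24], [0.016, -0.814, -0.58, 0.561], [0.0, 0.0, 0.0, 1.0]]
top [[385.4, 0.0, 324.9], [0.0, 385.4, 202.4], [0.0, 0.0, 1.0]] [-0.07126036  0.          0.          0.          0.        ] [[-0.002, -0.987, 0.163, 0.409], [-0.999, 0.008, 0.034, 0.017], [-0.035, -0.163, -0.986, 0.801], [0.0, 0.0, 0.0, 1.0]]
```

View pics/top0.png

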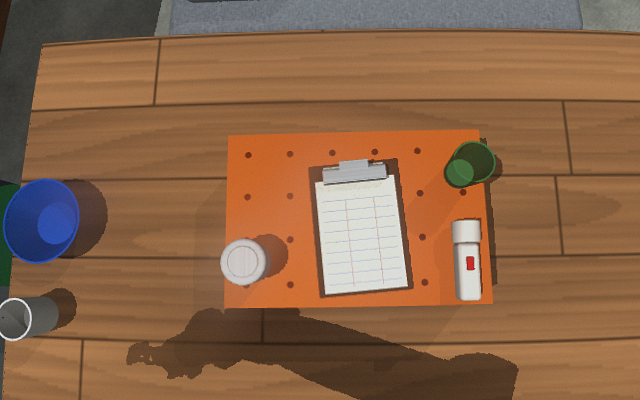

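View pics/scene0.png

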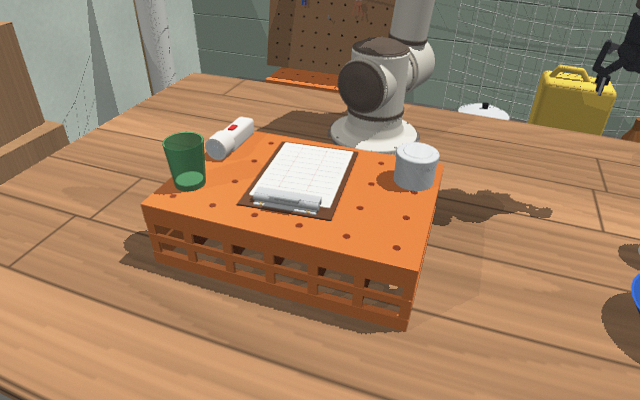

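The top view shows the crate's top corners at about (228,135), (480,130), (493,304) and (224,308). The board's corners are at (308,166), (397,158), (412,289) and (321,297), with the clip at the far side. The tin is at (243,262), the tumbler at (470,165) and the torch at (467,260). The scene view confirms this layout.

```bash
cat > h.py <<'E'
import cv2,numpy as np
from workcell import bot,camera,camera_model
def ray(n,px,z):
    m=camera_model(n);p=cv2.undistortPoints(np.float64(px).reshape(-1,1,2),m['K'],np.float64(m['dist_coeffs'])).reshape(-1,2)
    P=np.array(m['pose']);d=np.c_[p,np.ones(len(p))]@P[:3,:3].T;c=P[:3,3]
    return c+d*((z-c[2])/d[:,2])[:,None]
def farline(im):
    "far crate edge: first strongly orange pixel down each column"
    h=cv2.cvtColor(im,cv2.COLOR_BGR2HSV);m=cv2.inRange(h,(5,190,120),(15,255,255))
    pts=[]
    for c in list(range(236,300))+list(range(405,445)):
        r=np.where(m[100:200,c])[0]
        if len(r):pts.append((c,100+r[0]-.5))
    w=ray('top',pts,.13)[:,:2]
    k=np.abs(w[:,0]-np.median(w[:,0]))<.01
    p=np.polyfit(w[k,1],w[k,0],1);return p,np.std(np.polyval(p,w[k,1])-w[k,0]),m
E
python3 - <<'E'
from h import *
im=cv2.imread('pics/top0.png')
p,s,m=farline(im);print('edge x=a*y+b',p,s)
names=['crate FL','FR','NR','NL','bd clipL','clipR','bR','bL']
px=[(228,135),(480,130),(493,304),(224,308),(308,166),(397,158),(412,289),(321,297)]
for n,w in zip(names,np.r_[ray('top',px[:4],.13),ray('top',px[4:],.134)]):print(n,w.round(4))
print('tin,tumb,torch',ray('top',[(243,262)],.192).round(3),ray('top',[(470,155)],.215).round(3),ray('top',[(467,232),(467,298)],.16).round(3))
h=cv2.cvtColor(im,cv2.COLOR_BGR2HSV);print([h[r,c].tolist() for r,c in((164,312),(230,314),(200,300),(290,330),(185,403),(230,250))])
c=im[125:310,215:500];c=cv2.resize(c,None,fx=2.8,fy=2.8,interpolation=cv2.INTER_CUBIC);cv2.imwrite('pics/crop0.png',c)
E
```

```text
edge x=a*y+b [-0.01258607  0.6493973 ] 0.0005964720238454602
crate FL [0.647  0.2191 0.13  ]
FR [ 0.651  -0.2427  0.13  ]
NR [ 0.3425 -0.2449  0.13  ]
NL [0.3367 0.2143 0.13  ]
bd clipL [0.5849 0.0702 0.134 ]
clipR [ 0.598  -0.0886  0.134 ]
bR [ 0.3693 -0.1069  0.134 ]
bL [0.3565 0.0471 0.134 ]
tin,tumb,torch [[0.415 0.168 0.192]] [[ 0.579 -0.191  0.215]] [[ 0.463 -0.197  0.16 ]
 [ 0.356 -0.191  0.16 ]]
[[11, 178, 201], [10, 135, 117], [10, 172, 206], [10, 3, 221], [11, 188, 203], [10, 174, 202]]
```

View pics/crop0.png

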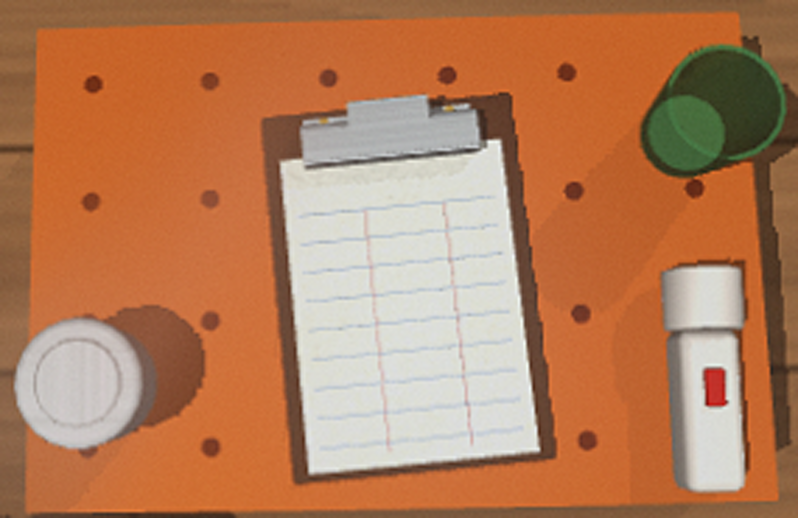

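The zoomed crop puts the board corners at full-image pixels (308.9,167.5), (397.1,158.6), (412.9,288.6) and (320.4,297.1), so it is about 4° askew to the crate. The clip jaw's lower edge is near y≈183–178. My plan is to set down two half-open fingers behind the jaw and push along the crate's x axis. First I'll go above the place.

Request:
send_rows(targets="0 0 -50 0 45; -500 -421 -50 159 45; -500 -421 -50 159 45; -500 -421 -50 159 45; -500 -421 -50 159 45; -500 -421 -50 159 45; -500 -421 -50 159 45; -500 -421 -50 159 45; -500 -421 -50 159 45; -500 -421 -50 159 45; -500 -421 -50 159 45; -500 -421 -50 159 45; -500 -421 -50 159 45; -500 -421 -50 159 45; -500 -421 -50 159 45; -500 -421 -50 159 45; -500 -421 -50 159 45; -500 -421 -50 159 45; -500 -421 -50 159 45; -500 -421 -50 159 45", newtons=20)

```text
time: 2.6
ee_pos: [0.5162, -0.0115, 0.2534]
tcp_rot: [-180.0, 0.0, 5.3]
wrist_force: [-0.2, 0.5, 0.3]
opening: 0.0705
grasp_force: 0.0
```

Request:
send_rows(targets="0 4 50 0 45; 0 4 85 0 45; 0 4 103 0 45; 0 4 108 0 45; 0 4 108 0 45")

```text
time: 3.22
ee_pos: [0.5167, -0.0155, 0.146]
tcp_rot: [180.0, -0.0, 5.3]
wrist_force: [-0.3, -0.7, 0.2]
opening: 0.0701
grasp_force: 0.0
```

Run:
```python
from h import *
im=camera('scene');cv2.imwrite('pics/s1.png',cv2.resize(im[90:250,200:400],None,fx=3.6,fy=3.6,interpolation=cv2.INTER_CUBIC))
o=bot.get_obs();print(o['ee_pos'],o['wrist_force'])
```

```text
[ 0.51695804 -0.01550072  0.14640657] [ 0.33855349  0.12961582 -0.14203511]
```

View pics/s1.png

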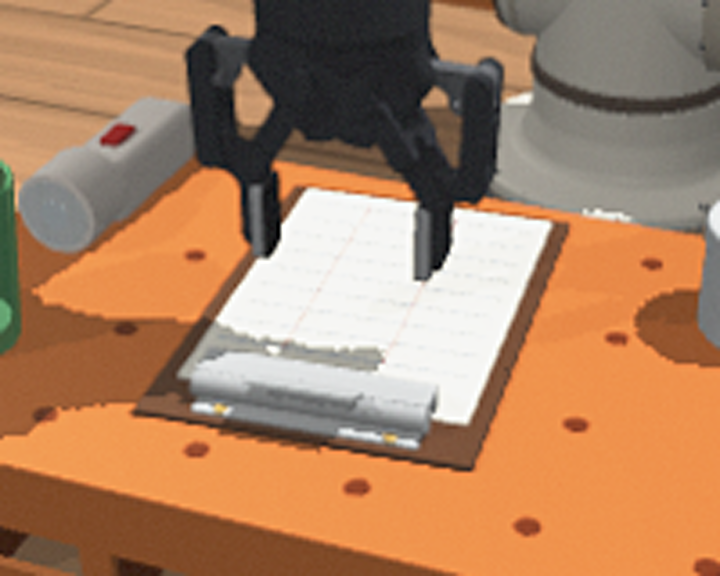

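The crop shows the two tips hovering over the paper at crop (262,256) and (425,278), which is full-image (272.8,161.1) and (318.1,167.2). They look shifted towards -y, so I'll check with rays.

Run:
```python
from h import *
f=lambda p:[(200+x/3.6,90+y/3.6) for x,y in p]
for z in(.140,.146,.152,.158,.164):print(z,ray('scene',f([(262,256),(425,278)]),z)[:,:2].round(4).tolist())
print('corners clipR,clipL,bL',ray('scene',f([(135,412),(473,469),(568,226)]),.132)[:,:2].round(4).tolist())
print('jaw bottom R,L ends top',ray('scene',f([(192,362),(437,388)]),.149)[:,:2].round(4).tolist())
print('top cam', ray('top',[(308.9,167.5),(397.1,158.6),(412.9,288.6),(320.4,297.1)],.134)[:,:2].round(4).tolist())
print('top cam clip jaw edge top',ray('top',[(215+304/2.8,125+166/2.8),(215+481/2.8,125+147/2.8)],.149)[:,:2].round(4).tolist())
```

```text
0.14 [[0.4627, -0.0837], [0.4528, 0.0025]]
0.146 [[0.4721, -0.0791], [0.4622, 0.0059]]
0.152 [[0.4814, -0.0745], [0.4717, 0.0093]]
0.158 [[0.4907, -0.0699], [0.4812, 0.0127]]
0.164 [[0.5001, -0.0652], [0.4907, 0.016]]
corners clipR,clipL,bL [[0.5998, -0.0842], [0.5845, 0.0732], [0.3594, 0.0517]]
jaw bottom R,L ends top [[0.5761, -0.0659], [0.5551, 0.0456]]
top cam [[0.5821, 0.0686], [0.5969, -0.0887], [0.37, -0.1084], [0.3563, 0.0481]]
top cam clip jaw edge top [[0.5481, 0.0419], [0.5591, -0.0674]]
```

The implied tip height of about 0.176 doesn't fit the TCP at 0.146. The picture may have been taken while the arm was still moving, so I'll retake it now that it has settled.

Run:
```python
from h import *
o=bot.get_obs();print(o['time'],o['ee_pos'],o['opening'])
im=camera('scene');cv2.imwrite('pics/s2.png',cv2.resize(im[90:250,200:400],None,fx=3.6,fy=3.6,interpolation=cv2.INTER_CUBIC))
```

```text
3.275 [ 0.51695804 -0.01550072  0.14640657] 0.07050835033129395
```

View pics/s2.png

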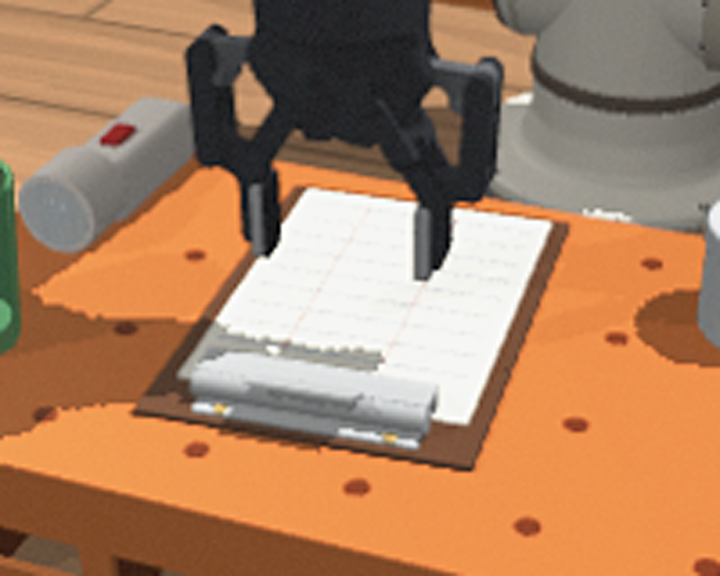

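Run:
```python
from h import *
def proj(n,P):
    m=camera_model(n);T=np.linalg.inv(np.array(m['pose']));r=cv2.Rodrigues(T[:3,:3])[0]
    return cv2.projectPoints(np.float64(P),r,T[:3,3],m['K'],np.float64(m['dist_coeffs']))[0].reshape(-1,2)
o=bot.get_obs();a=np.radians(5.3);R=np.array([[np.cos(a),-np.sin(a)],[np.sin(a),np.cos(a)]])
for z in(.157,.168,.178):
  P=[np.r_[o['ee_pos'][:2]+R@np.array(v),z] for v in((.011,.035),(.011,.049),(.011,-.035),(.011,-.049),(-.011,.035))]
  print(z,((proj('scene',P)-[200,90])*3.6).round().tolist())
im=camera('top');cv2.imwrite('pics/t1.png',cv2.resize(im[125:310,215:500],None,fx=2.8,fy=2.8,interpolation=cv2.INTER_CUBIC))
print(((proj('top',P)-[215,125])*2.8).round().tolist())
```

```text
0.157 [[408.0, 328.0], [437.0, 332.0], [265.0, 306.0], [238.0, 302.0], [420.0, 304.0]]
0.168 [[408.0, 308.0], [438.0, 312.0], [264.0, 286.0], [236.0, 282.0], [421.0, 284.0]]
0.178 [[409.0, 289.0], [438.0, 294.0], [263.0, 268.0], [235.0, 263.0], [421.0, 266.0]]
[[339.0, 194.0], [315.0, 196.0], [458.0, 182.0], [481.0, 180.0], [343.0, 231.0]]
```

View pics/t1.png

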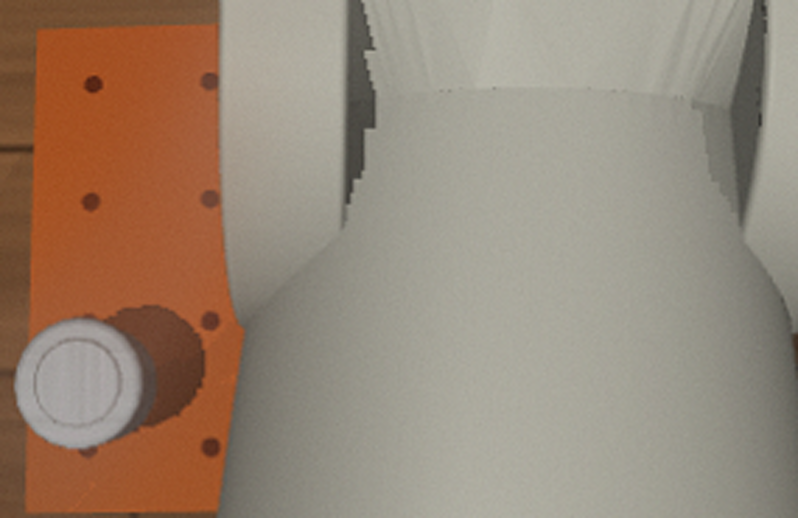

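The top view is blocked by the arm; only the tin side shows. I'll creep down, watching the wrist force, to find the real tip height.

Request:
send_rows(targets="0 0 6 0 45; 0 0 11 0 45; 0 0 14 0 45; 0 0 14 0 45")

```text
time: 3.88
ee_pos: [0.5164, -0.0155, 0.1311]
tcp_rot: [-180.0, 0.0, 5.3]
wrist_force: [-0.2, -0.1, 0.1]
opening: 0.0706
grasp_force: 0.0
```

Request:
send_rows(targets="0 0 1 0 45; 0 0 2 0 45; 0 0 2 0 45")

```text
time: 4.25
ee_pos: [0.5166, -0.0155, 0.1295]
tcp_rot: [180.0, 0.0, 5.3]
wrist_force: [0.5, 0.6, -0.2]
opening: 0.0701
grasp_force: 0.0
```

Request:
send_rows(targets="0 0 1 0 45; 0 0 2 0 45; 0 0 2 0 45")

```text
time: 4.62
ee_pos: [0.5166, -0.0155, 0.1274]
tcp_rot: [-180.0, 0.0, 5.3]
wrist_force: [0.8, 0.4, 0.3]
opening: 0.0703
grasp_force: 0.0
```

Run:
```python
from h import *
im=camera('scene');cv2.imwrite('pics/s3.png',cv2.resize(im[110:230,240:360],None,fx=5,fy=5,interpolation=cv2.INTER_CUBIC))
```

```text
(no output)
```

View pics/s3.png

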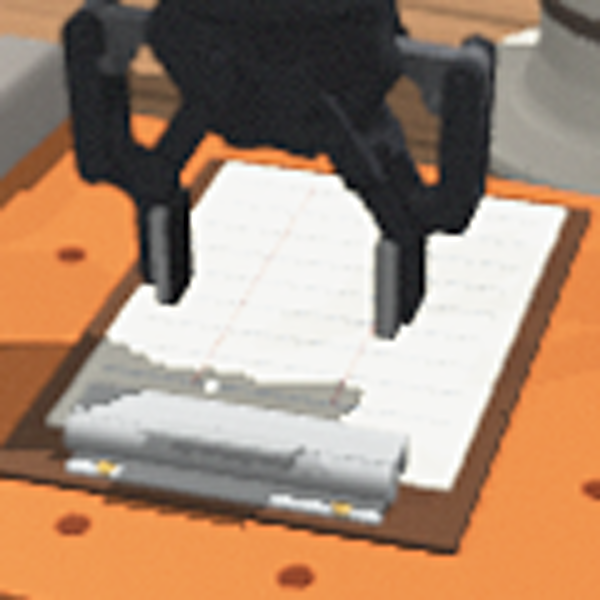

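The tips are at crop (172,302) and (385,337), over the paper and still clearly above it, with no contact force. I'll keep creeping down.

Request:
send_rows(targets="0 0 1 0 45; 0 0 2 0 45; 0 0 2 0 45")

```text
time: 5.05
ee_pos: [0.5165, -0.0155, 0.1254]
tcp_rot: [-180.0, 0.0, 5.3]
wrist_force: [-0.3, 1.8, 0.3]
opening: 0.0704
grasp_force: 0.0
```

Request:
send_rows(targets="0 0 1 0 45; 0 0 2 0 45; 0 0 2 0 45")

```text
time: 5.42
ee_pos: [0.5165, -0.0155, 0.1234]
tcp_rot: [-180.0, 0.0, 5.3]
wrist_force: [0.1, 0.1, 0.6]
opening: 0.0702
grasp_force: 0.0
```

Request:
send_rows(targets="0 0 1 0 45; 0 0 2 0 45; 0 0 2 0 45")

```text
time: 5.8
ee_pos: [0.5166, -0.0155, 0.1214]
tcp_rot: [180.0, 0.0, 5.3]
wrist_force: [-0.2, -0.5, 0.6]
opening: 0.0701
grasp_force: 0.0
```

Request:
send_rows(targets="0 0 1 0 45; 0 0 2 0 45; 0 0 3 0 45")

```text
time: 6.18
ee_pos: [0.5166, -0.0155, 0.1184]
tcp_rot: [180.0, 0.0, 5.3]
wrist_force: [-0.0, 1.1, 0.2]
opening: 0.07
grasp_force: 0.0
```

Request:
send_rows(targets="0 0 1 0 45; 0 0 2 0 45; 0 0 2 0 45")

```text
time: 6.55
ee_pos: [0.5166, -0.0155, 0.1164]
tcp_rot: [-180.0, 0.0, 5.3]
wrist_force: [0.2, -0.1, 0.3]
opening: 0.0707
grasp_force: 0.0
```

Run:
```python
from h import *
im=camera('scene');g=im.max(2)
for a,b in((262,290),(310,330)):
    m=[(c,150+np.where(g[150:200,c]<75)[0].max()) for c in range(a,b) if (g[150:200,c]<75).any()];print(m)
for z in(.134,.14,.146,.152):print(z,ray('scene',[(275,176.5),(317,183)],z).round(4)[:,:2].tolist())
cv2.imwrite('pics/s4.png',cv2.resize(im[110:230,240:360],None,fx=5,fy=5,interpolation=cv2.INTER_CUBIC))
```

```text
[(262, np.int64(151)), (263, np.int64(152)), (264, np.int64(152)), (265, np.int64(153)), (266, np.int64(154)), (267, np.int64(155)), (268, np.int64(166)), (269, np.int64(170)), (270, np.int64(171)), (271, np.int64(156)), (272, np.int64(156)), (273, np.int64(161)), (274, np.int64(175)), (275, np.int64(175)), (276, np.int64(174)), (277, np.int64(172))]
[(310, np.int64(153)), (311, np.int64(154)), (312, np.int64(154)), (313, np.int64(156)), (314, np.int64(157)), (315, np.int64(159)), (316, np.int64(161)), (317, np.int64(163)), (318, np.int64(164)), (319, np.int64(180)), (320, np.int64(179)), (321, np.int64(179)), (322, np.int64(178)), (323, np.int64(176)), (324, np.int64(174)), (325, np.int64(162)), (326, np.int64(161)), (327, np.int64(161)), (328, np.int64(161)), (329, np.int64(162))]
0.134 [[0.5018, -0.0615], [0.4946, 0.0159]]
0.14 [[0.5104, -0.0573], [0.5033, 0.0191]]
0.146 [[0.5191, -0.0531], [0.5121, 0.0222]]
0.152 [[0.5277, -0.0488], [0.5208, 0.0254]]
```

View pics/s4.png

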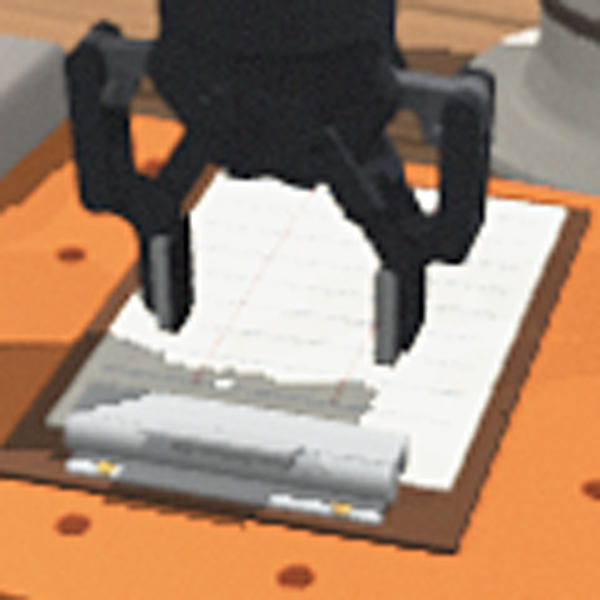

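The tips are now at crop (172,330) and (385,362). The ray fit gives a tip z of about 0.146, so the tips sit about 30 mm above the reported TCP. I'll go 5 mm lower, then advance to contact.

Request:
send_rows(targets="0 0 1 0 45; 0 0 3 0 45; 0 0 5 0 45; 0 0 5 0 45")

```text
time: 7.1
ee_pos: [0.5165, -0.0155, 0.1112]
tcp_rot: [-180.0, 0.0, 5.3]
wrist_force: [0.1, 0.9, 0.3]
opening: 0.0701
grasp_force: 0.0
```

Request:
send_rows(targets="6 0 0 0 45; 12 0 0 0 45; 17 0 0 0 45; 21 0 0 0 45; 25 0 0 0 45; 29 0 0 0 45; 33 0 0 0 45; 37 0 0 0 45; 37 0 0 0 45")

```text
time: 8.22
ee_pos: [0.5538, -0.0121, 0.1115]
tcp_rot: [180.0, -0.0, 5.3]
wrist_force: [-0.1, 0.7, -0.0]
opening: 0.0701
grasp_force: 0.0
```

```bash
cat >> h.py <<'E'
def scene_state(show=None):
    "crate edge and clip-end line from the scene view: orange/brown masks"
    im=camera('scene')
    if show:cv2.imwrite(show,cv2.resize(im[120:270,180:380],None,fx=4,fy=4,interpolation=cv2.INTER_CUBIC))
    return im
E
python3 - <<'E'
from h import *
im=scene_state('pics/s5.png');print(bot.get_obs()['ee_pos'])
E
```

```text
[ 0.55366081 -0.01211036  0.11149274]
```

View pics/s5.png

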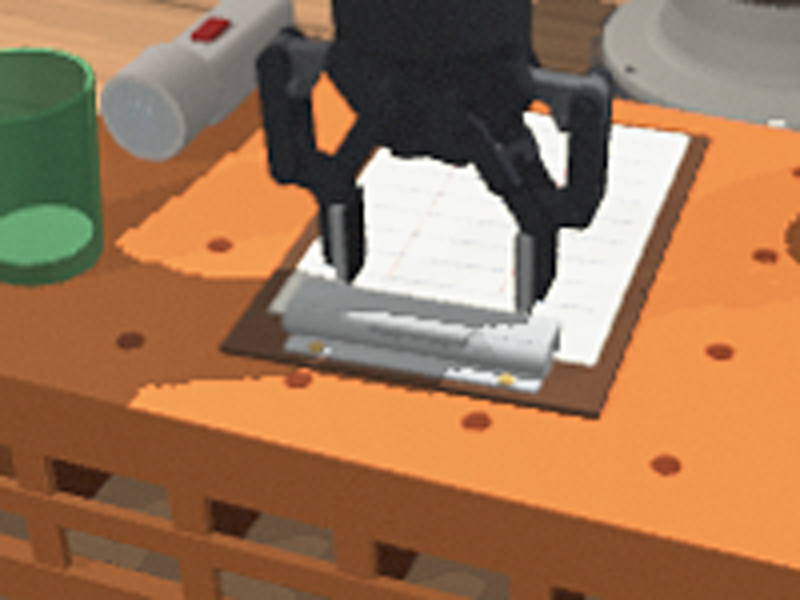

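The fingers sit behind the jaw, with the tips hidden by the clip. The board's clip-end corners are now at full-image (235.5,207.5) and (330,224), so it has begun to slide by several mm. I'll check with rays.

Run:
```python
from h import *
f=lambda p:[(180+x/4,120+y/4) for x,y in p]
print('corners R,L',ray('scene',f([(222,350),(600,416)]),.132)[:,:2].round(4).tolist())
print('edge',ray('scene',f([(0,375),(400,468),(800,572)]),.13)[:,:2].round(4).tolist())
```

```text
corners R,L [[0.6086, -0.0831], [0.5942, 0.0742]]
edge [[0.6536, -0.1595], [0.6487, 0.0138], [0.6506, 0.1678]]
```

The board is in contact and the crate edge is consistent at x≈0.650. Now the main push, 88 mm along the crate's x, turning 4.6° on the way to square it.

Request:
send_rows(targets="4 0 0 0.2 45; 9 1 0 0.5 45; 15 1 0 0.9 45; 21 2 0 1.3 45; 27 2 0 1.7 45; 33 3 0 2.1 45; 39 3 0 2.5 45; 45 4 0 2.9 45; 51 4 0 3.3 45; 57 5 0 3.7 45; 63 5 0 4.1 45; 69 6 0 4.4 45; 75 6 0 4.6 45; 80 6 0 4.6 45; 84 7 0 4.6 45; 87 7 0 4.6 45; 88 7 0 4.6 45; 88 7 0 4.6 45")

```text
time: 10.52
ee_pos: [0.6418, -0.0111, 0.1115]
tcp_rot: [180.0, -0.0, 0.7]
wrist_force: [-1.6, -0.3, 1.1]
opening: 0.0705
grasp_force: 0.7
```

Run:
```python
from h import *
im=scene_state('pics/s6.png');o=bot.get_obs();print(o['time'],o['ee_pos'],o['wrist_force'])
```

```text
10.575 [ 0.64182558 -0.01103265  0.11149327] [-0.806836   -0.42568439  0.08716502]
```

View pics/s6.png

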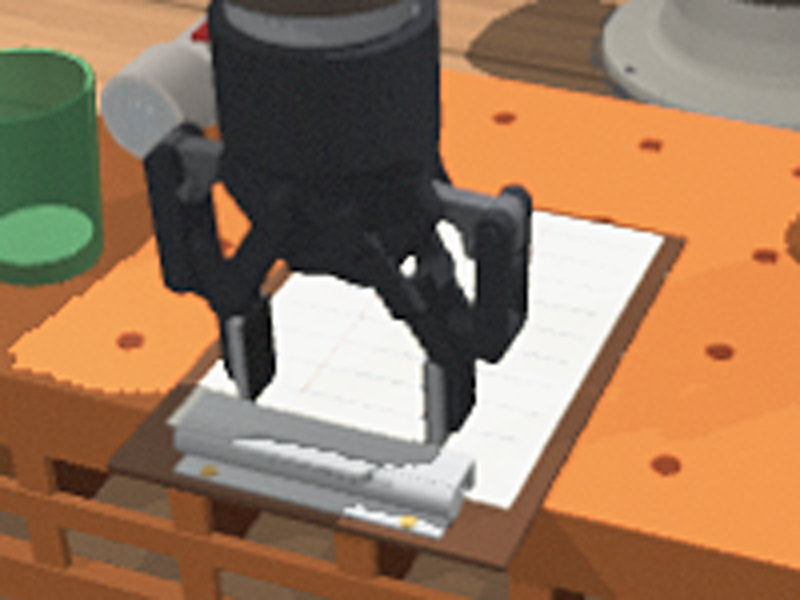

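The clip end now overhangs the edge, with corners at crop (110,468) and (507,568), which is full-image (207.5,237) and (306.8,262). The tumbler and torch are untouched.

Run:
```python
from h import *
f=lambda p:[(180+x/4,120+y/4) for x,y in p]
print('corners R,L',ray('scene',f([(110,468),(507,568)]),.131)[:,:2].round(4).tolist())
```

```text
corners R,L [[0.6889, -0.0867], [0.6863, 0.0714]]
```

The corners are square to within about 1 mm, at roughly 37 mm overhang. I'll push 13 mm more, then back off and rise.

Request:
send_rows(targets="3 0 0 0 45; 6 0 0 0 45; 9 0 0 0 45; 11 0 0 0 45; 12 0 0 0 45; 13 0 0 0 45; 13 0 0 0 45; 8 0 0 0 45; 1 0 0 0 45; -6 0 0 0 45; -6 0 -20 0 45; -6 0 -60 0 45; -6 0 -120 0 45; -60 0 -140 0 45; -120 0 -140 0 45; -180 0 -140 0 45; -240 0 -140 0 45; -300 0 -140 0 45; -300 0 -140 0 45")

```text
time: 12.95
ee_pos: [0.3388, -0.0145, 0.253]
tcp_rot: [180.0, -0.3, 0.6]
wrist_force: [1.6, 0.6, -0.3]
opening: 0.0705
grasp_force: 0.0
```

Run:
```python
from h import *
im=camera('top');cv2.imwrite('pics/t2.png',im);print(bot.get_obs()['time'],bot.get_obs()['ee_pos'])
h=cv2.cvtColor(im,cv2.COLOR_BGR2HSV)
# clip end: print V along columns near far edge
for c in(316,322,328,334,386,392,398):
    print(c,[(r,*h[r,c].tolist()) for r in range(96,122,2)])
```

```text
13.0 [ 0.34060761 -0.01447535  0.25248505]
316 [(96, 13, 127, 173), (98, 13, 128, 171), (100, 13, 125, 135), (102, 12, 123, 116), (104, 14, 124, 144), (106, 10, 121, 112), (108, 11, 125, 108), (110, 12, 128, 112), (112, 11, 124, 113), (114, 11, 120, 115), (116, 11, 121, 116), (118, 11, 119, 118), (120, 15, 73, 161)]
322 [(96, 14, 127, 173), (98, 13, 125, 170), (100, 13, 121, 135), (102, 14, 115, 120), (104, 13, 122, 144), (106, 11, 117, 113), (108, 12, 107, 114), (110, 12, 16, 162), (112, 12, 38, 153), (114, 13, 44, 149), (116, 12, 42, 150), (118, 12, 42, 152), (120, 21, 18, 193)]
328 [(96, 13, 125, 175), (98, 13, 120, 172), (100, 14, 117, 129), (102, 14, 109, 122), (104, 15, 117, 144), (106, 10, 123, 110), (108, 10, 5, 160), (110, 15, 3, 180), (112, 18, 7, 182), (114, 15, 3, 183), (116, 40, 4, 183), (118, 60, 3, 191), (120, 30, 1, 196)]
334 [(96, 14, 125, 171), (98, 14, 119, 172), (100, 13, 111, 129), (102, 14, 111, 119), (104, 14, 116, 145), (106, 11, 126, 107), (108, 20, 10, 159), (110, 0, 3, 178), (112, 30, 1, 182), (114, 38, 6, 184), (116, 50, 4, 185), (118, 150, 1, 190), (120, 90, 1, 198)]
386 [(96, 13, 130, 171), (98, 13, 131, 162), (100, 14, 121, 105), (102, 14, 130, 143), (104, 11, 130, 104), (106, 11, 127, 104), (108, 9, 128, 102), (110, 13, 102, 65), (112, 11, 97, 71), (114, 13, 102, 70), (116, 11, 101, 73), (118, 16, 78, 91), (120, 38, 9, 220)]
392 [(96, 13, 133, 173), (98, 14, 131, 161), (100, 13, 123, 104), (102, 13, 131, 142), (104, 12, 130, 110), (106, 11, 131, 101), (108, 11, 138, 100), (110, 10, 131, 101), (112, 11, 133, 98), (114, 12, 131, 99), (116, 11, 125, 102), (118, 11, 133, 100), (120, 11, 145, 95)]
398 [(96, 14, 130, 175), (98, 14, 135, 161), (100, 12, 126, 103), (102, 14, 130, 141), (104, 13, 127, 149), (106, 14, 128, 149), (108, 14, 133, 140), (110, 14, 129, 138), (112, 14, 128, 141), (114, 14, 129, 138), (116, 13, 128, 141), (118, 13, 114, 87), (120, 13, 110, 93)]
```

Run:
```python
from h import *
im=cv2.imread('pics/top2.png') if 0 else cv2.imread('pics/t2.png');i0=cv2.imread('pics/top0.png')
p=farline(i0)[0];g=im[:,:,2].astype(float)
for cols in(range(312,336,3),range(380,395,2)):
    pts=[(c,103.0+np.argmax(-np.diff(g[102:108,c]))-.5) for c in cols]   # brown starts
    w=ray('top',pts,.134);print(pts,((w[:,0]-np.polyval(p,w[:,1]))*1e3).round(1))
d=cv2.absdiff(im,i0).max(2)
print('tin, tumbler, torch diff',[int(np.median(a)) for a in(d[240:285,222:265],d[143:185,448:492],d[222:298,456:480])],[ (a>60).mean().round(3) for a in(d[240:285,222:265],d[143:185,448:492],d[222:298,456:480])])
s=camera('scene');c=s.copy();o=ray('scene',[(0,0)],.13)
```

```text
[(312, np.float64(104.5)), (315, np.float64(104.5)), (318, np.float64(104.5)), (321, np.float64(104.5)), (324, np.float64(104.5)), (327, np.float64(104.5)), (330, np.float64(104.5)), (333, np.float64(104.5))] [53.2 53.  52.8 52.7 52.5 52.3 52.2 52. ]
[(380, np.float64(103.5)), (382, np.float64(103.5)), (384, np.float64(103.5)), (386, np.float64(103.5)), (388, np.float64(103.5)), (390, np.float64(103.5)), (392, np.float64(103.5)), (394, np.float64(103.5))] [51.7 51.6 51.5 51.4 51.3 51.3 51.2 51.1]
tin, tumbler, torch diff [15, 8, 86] [np.float64(0.0), np.float64(0.0), np.float64(0.724)]
```

The overhang is about 51–53 mm at both corners. The torch region differs from the first picture, so I'll check whether that is the arm hiding it or a shadow.

Run:
```python
from h import *
im=cv2.imread('pics/t2.png');i0=cv2.imread('pics/top0.png')
for i in(i0,im):
    h=cv2.cvtColor(i,cv2.COLOR_BGR2HSV)[210:310,445:500];m=cv2.inRange(h,(170,150,60),(180,255,255))|cv2.inRange(h,(0,200,60),(3,255,255))
    ys,xs=np.where(m);print('red',len(xs),xs.mean()+445,ys.mean()+210)
    w=cv2.inRange(h,(0,0,70),(180,70,255));ys,xs=np.where(w);print('white',len(xs),xs.mean()+445,ys.mean()+210,xs.min()+445,xs.max()+445,ys.min()+210,ys.max()+210)
print(i0[225:300:15,467].tolist(),im[225:300:15,467].tolist())
```

```text
red 71 469.88732394366195 263.2957746478873
white 1944 466.24228395061726 258.56532921810697 452 480 220 300
red 65 469.8 263.0615384615385
white 1880 466.4154255319149 258.47446808510637 452 480 220 300
[[213, 217, 217], [221, 222, 223], [218, 225, 221], [191, 199, 204], [214, 217, 217]] [[116, 124, 133], [124, 132, 139], [128, 135, 142], [102, 109, 118], [124, 131, 137]]
```

The torch hasn't moved; it is only in the arm's shadow. Handing in.

```bash
python3 -c "
from workcell import ticket
print(ticket.job_done())"
```

```text
the job is handed in; nothing more can be done
None
```

The clipboard's clip end now sticks out about 51–53 mm past the crate's far edge (measured in the top camera), square to within about 2 mm, with the tin, tumbler and torch where they were; the job is handed in, but no verdict was returned.

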